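# Feel out the release groove of the pallet receiver and press it

### The arm

A 6-joint arm with a two-finger parallel gripper is mounted at the origin on the work surface. World frame = base frame: x ahead of the robot, y to its left, z up, the work surface at z = 0. Lengths are in m, angles in rad, forces in N, time in s.
With the tool pointing down it reaches from about 0.25 to 0.8 m from the base axis. Payload 3.9 kg.
Tool frame: the origin (TCP) lies between the finger pads; the fingertips stand 19 mm ahead of it and the grasp point (between the pads) is the TCP; y points along the fingers, x is the direction in which the jaws open and shut, and the axes are right-handed (so a half turn about y gives the same grasp; the last joint's range is limited). The gripper opens to 85 mm and grips with 20 to 120 N. Pads are 22 mm wide; open, the fingers measure 114 mm over their backs; the gripper's body (76 mm by 85 mm) begins 54 mm behind the grasp point. The pads swing forward as they close: fully open they stand 13 mm farther back than shut.
Start: joints at [1.265, 0.26, -0.138, 1.173, 0, 1.571], TCP at [0.158, 0.501, 0.25] pointing down, gripper open.
Joint ranges: [-2.78, 2.78], [-0.83, 1.72], [-1.28, 1.37], [-1.9, 2.12], [-1.57, 1.48], [-3.14, 3.14]. Speed limits (rad/s): [2.57, 2.57, 3.14, 3.14, 3.14, 3.14].

### API

Orientations are given as [roll, pitch, yaw] about the fixed x, y, z axes, in that order (R = Rz(yaw) Ry(pitch) Rx(roll)).
In Python, from bench import observe, read_camera, camera_params, finish_job, boxes_of, tip_of gives the robot as it stands.
- The arm moves only by the tool play_rows, never from a script. Its argument "moves" is a list of rows, each a list of 7 numbers: the turn, a rotation vector about the world's x, y, z in rad, then the shift along the world's x, y, z in m, then the opening, from 0 (shut) to 1 (fully open). A call has 1 to 8 rows; each row shifts and turns the pose as measured when the row begins; what a row does not reach is not made up. A row lasts 1/8 s, in which the tool goes at most 62.5 mm and 10.7 degrees, less where a joint would pass 70% of its speed; a pose out of reach is approached as far as the arm can. A call with a gripper value outside its range is refused whole. The fingers move at their own pace and stop on an object; "grip_force" is the grip in N (left out, the last holds). Time passes only in rows, so rows that do not move let the fingers close. It gives the time, the measured TCP pose, the force and the opening at its end, in the units of the state.
- observe(): the state, without advancing time (a new reading comes with each control period).
- read_camera(name): name is "scene" or "top"; returns the picture (384x512x3 uint8, red, green, blue); there is no depth.
- camera_params(name): a dict with "camera_matrix" (3x3 intrinsics, pixels), "origin" and "attitude" of the camera in the world. Camera axes: x right, y down, z forward; pixel columns grow to the right and rows downward; lengths in m; the calibration is good to about 2 mm. A picture is of the moment at which its call begins. camera_params takes no time and is no camera call.
- finish_job(): hands the job in, once; it reports no verdict.
Trained networks look in the newest picture that a camera, given by its name, has taken for a name from the list of things; names that differ only in an ending like _2 or _b are one class to them, and where a whole thing is asked for, a point or a joint stands for the part that bears it (a point fixed in the world has none). Each returns a list of dicts, best first, with "conf" (0 to 1); they miss things now and then, are a little off and sometimes report something else, mostly with a low value. They report only what shows in the picture. A call takes as long as a camera call. They do not tell look-alikes from the thing itself.
- boxes_of(label, camera): "position" ([row, column] in pixels, amid what is visible of it).
- tip_of(label, camera): "position" ([row, column] in pixels: a listed point, or the origin of a listed thing).
The state is a dict: "t": time; "joints": joint angles; "dq": joint speeds; "joint_efforts": joint torques, N m; "tool_pos": TCP position; "orientation": TCP orientation; "force": force on the tool from outside, world axes, zero at the start; "moment": the same for the moment, N m; "width": opening from 0.0 (shut) to 1.0 (fully open).
Only numpy, scipy, OpenCV 4.12 (cv2) and the standard library are available. Lean on these libraries where they do the work, as an engineer would, in place of code of your own. Each camera call takes 0.05 s, during which the arm holds its last target. There are 200 camera calls.

### The job

Unlock the mill's pallet receiver: lightly touch the raised aluminium lip on its robot-facing side at the lip's left end (left as the robot sees it), sweep the fingertip along the top of the lip until it finds the notch, then press the release pad inside the notch fully down and move away. Do not bear down hard, do not pick up or shift the loose things, and do not press the stop button.

Things in the scene. Friction and masses are not known exactly. Their poses are not given: they have to be found in the camera images.
- bed: Pallet receiver: fixed green block, 270 x 330 mm, 50 mm high, with a drilled aluminium pallet on it (top 66 mm above the bench, from x = 45 to 245 mm). Origin on the bench under the middle of the lip; x points away from the robot across the pallet, y along the lip to its left end, z up. A small lock pin in the channel behind the lip's right end rises as the release sinks; no need to touch it.
- lip_start (a point): Point on the top of the lip at its left (+y) end, midway across its width. The lip is a plain aluminium ridge on the receiver's robot-facing side, straight along the receiver's y: 312 mm long, 24 mm wide, flat top 74 mm above the bench and 24 mm above the green block. A channel 33 mm wide parts it from the pallet.
- lip_end (a point): Point on the top of the lip at its right (-y) end, midway across its width. One notch interrupts the lip: 46 mm long, 12 mm deep, open above and to both sides across the lip. Its place is not given and differs each time: its centre is 128 to 208 mm from the left end. A shut pair of fingertips or one fingertip fits in. The lip's top may step down 0.3 mm on the way.
- start_land: The first 25 mm of the lip at its left end, where the sweep starts (fixed; same frame and origin as the receiver).
- second_land: The stretch of the lip from 58 to 80 mm from its left end (fixed; same frame and origin as the receiver). The sweep passes over it before any notch.
- release (a joint): Travel of the release pad in the notch, straight down, m: about 0 as found, 0.007 fully down. The pad fills the notch's floor (43 x 23 mm); its top starts 62 mm above the bench (12 mm below the lip's top) and ends at 55 mm. About 6 N pushes it down, and it stays where it is left.
- workpiece: Loose aluminium bar 25 x 130 x 14 mm lying on the pallet; origin at the centre of its underside. Leave alone.
- collet_nut: Loose dark steel collet nut, 34 mm across, 30 mm high, standing on the pallet; origin at the centre of its underside. Leave alone.
- holder: Loose steel tool holder, 42 mm across, 85 mm high, standing on the bench to the left of the receiver; origin at the centre of its underside. Leave alone.
- estop (a joint): Travel of the round stop button (34 mm across) on the black box right of the receiver (box 110 x 90 x 55 mm), m: 0 as found, 0.006 pressed. Leave alone.
There are look-alikes about, which are no part of the job. Of the things that look like the part that bears estop, take the one that is farthest to the robot's right at the start.

How it is judged:
On the way, in this order (a step that is already met when the one before it is completed fails the run):
1. a fingertip touches the lip at its left end (contact force between the fingers and start_land above 0.2 N), for 0.05 s.
2. the fingertip sweeps on along the lip, touching it 58 to 80 mm from that end (contact force between the fingers and second_land above 0.2 N), for 0.05 s.
3. the release pad in the notch is pressed fully down (value of joint release above 0.0055 m), for 0.1 s.
At the end, for the whole second after the job is handed in: The release pad is at least 5.5 mm of its 7 mm down and stays there; the bar, the nut and the tool holder are within 15 mm of where they stood; the stop button is not pressed (value of joint release above 0.0055 m and value of joint estop below 0.003 m and distance of each of workpiece, collet_nut, holder from where it was at the start of the episode below 0.015 m); the robot touches nothing.
It fails at once if the aluminium bar is lifted, carried or pushed away (moved more than 15 mm) (distance of workpiece from where it was at the start of the episode above 0.015 m).
It fails at once if the collet nut is lifted, carried or pushed away (moved more than 15 mm) (distance of collet_nut from where it was at the start of the episode above 0.015 m).
It fails at once if the tool holder is lifted, carried or pushed away (moved more than 15 mm) (distance of holder from where it was at the start of the episode above 0.015 m).
It fails at once if the stop button is pressed (more than 3 mm) (value of joint estop above 0.003 m).
It fails at once if the fingers press on anything harder than 50 N (contact force between the fingers and anything else above 50 N).
It also fails if it takes over 64 s, if anything falls off the work surface, if the arm or the gripper's body presses on something with over 40 N, if the wrist force passes 120 N, or if a joint passes its speed limit or range.

## Working session

There is one attempt and no reset: what is moved stays moved. The work goes in short steps, Python scripts to look and compute and a tool call to move; the robot and the scene stay as the last step left them, time stands still between calls to the robot, and variables do not carry over. Pictures are saved under pics/ and viewed, about 8 in all and at most 12, crops included, and the job is handed in when it is done.

Besides the shell and the picture viewer there is one more tool, called as a command line: name --pt "numbers of a row" for each row, then --argument value for the rest. play_rows: Moves the arm, as the interface text tells. Its arguments: {"type":"object","properties":{"moves":{"type":"array"},"grip_force":{"type":"number"}},"required":["moves"]}

```bash
mkdir -p pics; ls
cat > h.py <<'E'
import numpy as np,cv2
from bench import *
def ray(cam,px,z):
    p=camera_params(cam);K=np.array(p["camera_matrix"]);o=np.array(p["origin"]);R=np.array(p["attitude"])
    if R.shape!=(3,3):
        from scipy.spatial.transform import Rotation as Q
        R=Q.from_euler('xyz',R).as_matrix()
    d=R@np.linalg.inv(K)@np.array([px[1],px[0],1.]);return o+d*(z-o[2])/d[2]
def shot(cam,n):
    cv2.imwrite(f"pics/{n}.png",read_camera(cam)[:,:,::-1])
E
python3 - <<'E'
from h import *
print(camera_params("top"));print(camera_params("scene"));print(observe())
for c in("top","scene"):
    shot(c,c+"0")
    for l,z in(("lip_start",.074),("lip_end",.074),("bed",0)):
        for r in tip_of(l,c)[:2]:print(c,l,r,ray(c,r["position"],z))
    for l,z in(("release",.062),("holder",.04),("estop",.05),("collet_nut",.08),("workpiece",.08)):
        for r in boxes_of(l,c)[:3]:print(c,l,r,ray(c,r["position"],z))
a=cv2.imread("pics/top0.png");cv2.imwrite("pics/top0b.png",cv2.resize(a,(800,600)))
E
```

```text
pics
{'camera_matrix': array([[438.32369992,   0.        , 265.23416524],
       [  0.        , 438.32369992, 191.07301876],
       [  0.        ,   0.        ,   1.        ]]), 'origin': array([ 0.46969665, -0.01959823,  1.24414598]), 'attitude': array([-3.01384613e+00, -1.33895574e-03, -1.55324259e+00])}
{'camera_matrix': array([[401.31537808,   0.        , 256.7354516 ],
       [  0.        , 401.31537808, 188.23588481],
       [  0.        ,   0.        ,   1.        ]]), 'origin': array([1.4126694 , 0.74056315, 0.79134652]), 'attitude': array([-2.14093679, -0.02325891,  2.3409557 ])}
{'t': 0.0, 'joints': array([ 1.26499416e+00,  2.60653915e-01, -1.39377499e-01,  1.17268981e+00,
       -2.48359785e-06,  1.57078968e+00]), 'dq': array([ 0.00038796,  0.00069448, -0.00066004, -0.00011129,  0.00074003,
        0.00059106]), 'joint_efforts': array([ 6.15013687e-04, -4.05675244e+01,  2.53925264e+01,  1.88039616e-02,
        1.21419889e-04,  3.12586010e-07]), 'tool_pos': array([0.15786236, 0.50002857, 0.24947746]), 'orientation': array([-1.5707988 ,  0.0019249 ,  1.26500081]), 'force': a
[... 1089 characters left out ...]
1} [0.46995638 0.43690804 0.04      ]
scene estop {'position': [164.0, 180.6], 'conf': 0.56} [ 0.65579295 -0.36695757  0.05      ]
scene estop {'position': [145.6, 244.4], 'conf': 0.43} [ 0.37470408 -0.31263715  0.05      ]
scene collet_nut {'position': [187.4, 282.9], 'conf': 0.7} [0.53841707 0.03611183 0.08      ]
scene collet_nut {'position': [186.9, 254.4], 'conf': 0.53} [ 0.60427026 -0.03125569  0.08      ]
scene workpiece {'position': [218.7, 265.9], 'conf': 0.72} [0.70419876 0.11395979 0.08      ]
scene workpiece {'position': [246.2, 399.8], 'conf': 0.52} [0.53322421 0.45184626 0.08      ]
scene workpiece {'position': [141.5, 196.7], 'conf': 0.29} [ 0.52977889 -0.42595187  0.08      ]
```

View pics/top0b.png

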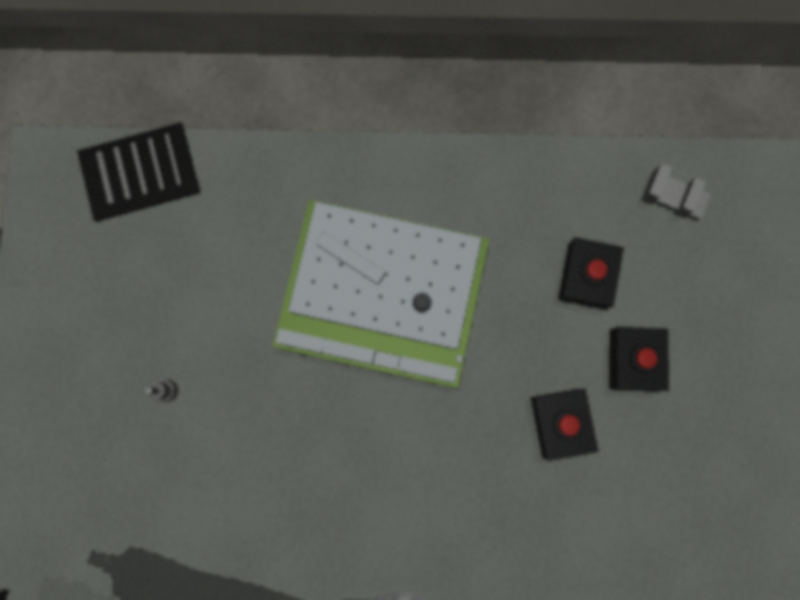

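View pics/scene0.png

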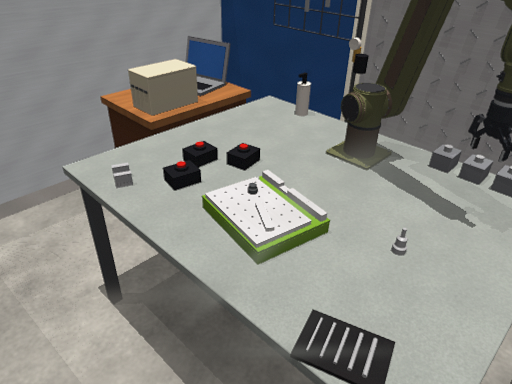

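The top view shows the lip running from about (col 277, row 338) to (457, 374) in the 800-wide picture. The notch is at about col 374–398 and the nut stands on the pallet. I'll enlarge the lip to refine those points.

Run:
```python
from h import *
a=cv2.imread("pics/top0.png");r0,c0,h,w=200,165,60,140
b=a[r0:r0+h,c0:c0+w];g=b.astype(float)
s=g.max(2)-g.min(2) # saturation: green vs alu
b=cv2.resize(b,None,fx=5.7,fy=5.7,interpolation=cv2.INTER_CUBIC);b=cv2.convertScaleAbs(b,alpha=1.3)
for i in range(0,w,20):cv2.putText(b,str(c0+i),(int(i*5.7),10),0,.4,(0,0,255))
for i in range(10,h,10):cv2.putText(b,str(r0+i),(0,int(i*5.7)),0,.4,(0,0,255))
cv2.imwrite("pics/c1.png",b)
gr=cv2.cvtColor(a,cv2.COLOR_BGR2GRAY);hs=cv2.cvtColor(a,cv2.COLOR_BGR2HSV)
m=((hs[:,:,1]<70)&(gr>115)).astype(np.uint8)
n,l,st,ce=cv2.connectedComponentsWithStats(m)
for i in range(1,n):
    if st[i,4]>30 and 150<ce[i][0]<320 and 120<ce[i][1]<260:
        q=cv2.boxPoints(cv2.minAreaRect(np.argwhere(l==i)[:,::-1].astype(np.float32)))
        print(st[i],ce[i]);[print(p,ray("top",(p[1],p[0]),.074).round(4)) for p in q]
```

```text
[ 184  129  124   94 7834] [245.87886137 175.18330355]
[183.57645 198.9059 ] [0.5949 0.2003 0.074 ]
[199.4588  127.43532] [0.7927 0.1649 0.074 ]
[308.6235  151.69414] [ 0.7302 -0.1348  0.074 ]
[292.74115 223.16472] [ 0.535  -0.0934  0.074 ]
[ 176  210  117   35 1151] [234.33101651 226.94092094]
[175.34146 218.92683] [0.5408 0.22   0.074 ]
[177.56335 209.05177] [0.5673 0.2153 0.074 ]
[293.11362 235.05058] [ 0.5035 -0.0947  0.074 ]
[290.89172 244.92564] [ 0.4774 -0.089   0.074 ]
```

View pics/c1.png

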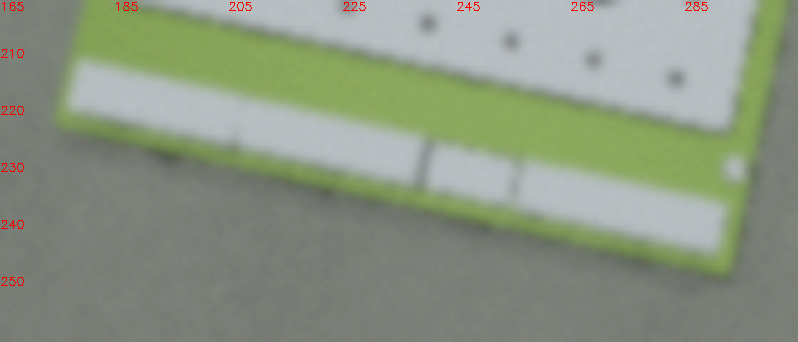

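The crop shows the lip from (col 175, row 214) to (col 292, row 240), a step mark at col ~204, and notch walls at cols ~238 and ~254. So the lip start is about (0.554, 0.216) with direction (-0.201, -0.980), and the notch centre is roughly 190 mm along. The stop button to avoid is well off to the right. I'll move above the start with the gripper shut and the jaw axis along the lip.

play_rows --pt "0 0 0.1035 0.049 -0.037 0 0" --pt "0 0 0 0.049 -0.037 0 0" --pt "0 0 0 0.049 -0.037 0 0" --pt "0 0 0 0.049 -0.037 0 0" --pt "0 0 0 0.049 -0.037 0 0" --pt "0 0 0 0.049 -0.037 0 0" --pt "0 0 0 0.049 -0.037 0 0" --pt "0 0 0 0.049 -0.037 0 0" --grip_force 30

```text
t: 1.9
tool_pos: [0.5553, 0.2013, 0.2514]
orientation: [-1.574, -0.007, 1.383]
force: [0.8, 1.5, 0.0]
width: 0.001
```

Run:
```python
from h import *
s=np.array([.5536,.2157]);d=np.array([-.201,-.980])
for p in((228.7,238),(232.2,254),(230.5,246)):
    for z in(.074,.062):print(p,z,(ray("top",p,z)[:2]-s)@d)
o=observe();print(o["tool_pos"],o["orientation"],o["force"],o["width"])
print(tip_of("lip_end","top")[:1])
```

```text
(228.7, 238) 0.074 0.1674503030219572
(228.7, 238) 0.062 0.16662982556467923
(232.2, 254) 0.074 0.21108576381266217
(232.2, 254) 0.062 0.21071277370917396
(230.5, 246) 0.074 0.18930821416573276
(230.5, 246) 0.062 0.1887118924441766
[0.55533438 0.20133166 0.25139016] [-1.57358497 -0.00670778  1.38288067] [0.78989698 1.54416667 0.00796924] 0.0007372161387863455
[]
```

play_rows --pt "0 0 -0.014 -0.004 0.002 -0.05 0" --pt "0 0 0 0 0 -0.05 0" --pt "0 0 0 0 0 -0.035 0" --pt "0 0 0 0 0 -0.008 0" --pt "0 0 0 0 0 0 0"

```text
t: 2.58
tool_pos: [0.5611, 0.1965, 0.1056]
orientation: [-1.585, -0.006, 1.356]
force: [-0.2, 0.2, -0.1]
width: -0.003
```

Run:
```python
from h import *
o=observe();print(o["tool_pos"],o["orientation"],o["force"])
a=read_camera("top")[:,:,::-1];b=read_camera("scene")[:,:,::-1]
cv2.imwrite("pics/c2.png",np.hstack([cv2.resize(a[180:280,140:240],(400,400),interpolation=2),cv2.resize(b[140:240,240:340],(400,400),interpolation=2)]))
```

```text
[0.56106341 0.19652915 0.10556081] [-1.58474029 -0.00617249  1.35596882] [-0.15976943  0.18815364 -0.07251642]
```

View pics/c2.png

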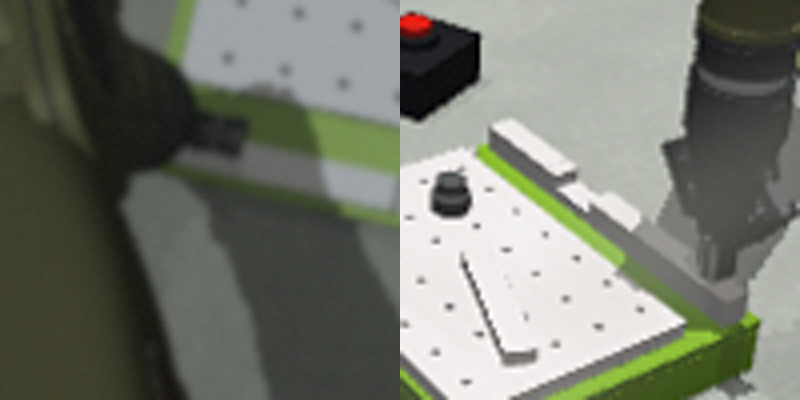

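Both views show the shut fingertips over the lip's left end, just above it, but off towards the pallet by about 11 mm, which agrees with the pose. I'll correct that and touch down gently.

play_rows --pt "-0.003 0.015 0.012 -0.0096 0.008 0 0" --pt "0 0 0 0 0 0 0" --pt "0 0 0 0 0 0 0"

```text
t: 3.05
tool_pos: [0.5538, 0.2068, 0.1103]
orientation: [-1.577, -0.004, 1.37]
force: [-1.0, 0.2, 0.2]
width: 0.001
```

play_rows --pt "0 0.006 0 -0.002 0 -0.01 0" --pt "0 0 0 0 0 -0.003 0"

```text
t: 3.3
tool_pos: [0.552, 0.2069, 0.0971]
orientation: [-1.572, -0.004, 1.37]
force: [-0.8, -0.6, 0.2]
width: -0.003
```

play_rows --pt "0 0 0 0 0 -0.003 0"

```text
t: 3.42
tool_pos: [0.5518, 0.2067, 0.0936]
orientation: [-1.571, -0.003, 1.369]
force: [0.2, 0.2, -0.5]
width: -0.004
```

play_rows --pt "0 0 0 0 0 -0.002 0"

```text
t: 3.55
tool_pos: [0.5518, 0.2067, 0.093]
orientation: [-1.572, -0.004, 1.369]
force: [-6.1, -1.6, 22.1]
width: 0.002
```

play_rows --pt "0 0 0 0 0 -0.002 0"

```text
t: 3.68
tool_pos: [0.5518, 0.2067, 0.093]
orientation: [-1.572, -0.005, 1.369]
force: [-4.9, -1.7, 17.4]
width: 0.006
```

Contact at TCP z=0.093 with about 20 N for 2 mm of commanded depth. I'll use lighter pressure for the sweep.

play_rows --pt "0 0 0 -0.0016 -0.0078 -0.0006 0" --pt "0 0 0 -0.0016 -0.0078 -0.0006 0"

```text
t: 3.92
tool_pos: [0.5498, 0.1921, 0.0931]
orientation: [-1.575, -0.008, 1.37]
force: [0.1, 2.9, 3.6]
width: -0.005
```

play_rows --pt "0 0 0 -0.0016 -0.0078 -0.0008 0" --pt "0 0 0 -0.0016 -0.0078 -0.0008 0"

```text
t: 4.18
tool_pos: [0.5488, 0.1781, 0.0931]
orientation: [-1.578, -0.015, 1.371]
force: [0.5, 4.5, 5.1]
width: -0.003
```

play_rows --pt "-0.006 0.004 0 -0.0022 -0.0078 -0.0009 0" --pt "-0.006 0.004 0 -0.0022 -0.0078 -0.0009 0"

```text
t: 4.42
tool_pos: [0.547, 0.164, 0.0931]
orientation: [-1.577, -0.009, 1.371]
force: [0.4, 3.2, 5.5]
width: -0.002
```

play_rows --pt "-0.004 0.003 0 -0.0022 -0.0078 -0.0009 0" --pt "-0.004 0.003 0 -0.0022 -0.0078 -0.0009 0"

```text
t: 4.68
tool_pos: [0.5452, 0.1499, 0.0931]
orientation: [-1.577, -0.007, 1.372]
force: [-0.0, 4.0, 5.8]
width: -0.003
```

play_rows --pt "-0.004 0.003 0 -0.0022 -0.0078 -0.0009 0" --pt "-0.004 0.003 0 -0.0022 -0.0078 -0.0009 0"

```text
t: 4.92
tool_pos: [0.5434, 0.1357, 0.093]
orientation: [-1.577, -0.004, 1.372]
force: [0.9, 4.0, 6.8]
width: 0.002
```

Second land was passed in contact. I'll continue, trimming back towards the lip's centreline.

play_rows --pt "-0.003 0.003 -0.002 -0.0035 -0.0078 -0.0008 0" --pt "-0.003 0.003 0 -0.0035 -0.0078 -0.0008 0" --pt "-0.003 0.003 0 -0.0035 -0.0078 -0.0008 0"

```text
t: 5.3
tool_pos: [0.5365, 0.1134, 0.0928]
orientation: [-1.576, -0.001, 1.37]
force: [1.2, 4.4, 7.1]
width: 0.001
```

play_rows --pt "-0.003 0.003 -0.001 -0.003 -0.0078 -0.0008 0" --pt "-0.003 0.003 0 -0.003 -0.0078 -0.0008 0" --pt "-0.003 0.003 0 -0.003 -0.0078 -0.0008 0"

```text
t: 5.68
tool_pos: [0.5308, 0.0914, 0.0928]
orientation: [-1.575, 0.001, 1.37]
force: [0.6, 3.7, 6.7]
width: -0.002
```

play_rows --pt "-0.003 0.003 -0.001 -0.0025 -0.0078 -0.0008 0" --pt "-0.003 0.003 0 -0.0025 -0.0078 -0.0008 0" --pt "-0.003 0.003 0 -0.0025 -0.0078 -0.0008 0"

```text
t: 6.05
tool_pos: [0.5265, 0.0698, 0.0928]
orientation: [-1.574, 0.002, 1.37]
force: [1.1, 4.4, 6.0]
width: -0.0
```

play_rows --pt "-0.002 0.002 -0.001 -0.002 -0.0078 -0.0008 0" --pt "-0.002 0.002 0 -0.002 -0.0078 -0.0008 0" --pt "-0.002 0.002 0 -0.002 -0.0078 -0.0008 0"

```text
t: 6.42
tool_pos: [0.5234, 0.0486, 0.0927]
orientation: [-1.574, -0.001, 1.37]
force: [0.4, 5.4, 6.8]
width: 0.004
```

play_rows --pt "0 0.002 0 -0.001 -0.005 -0.0008 0" --pt "0 0.002 0 -0.001 -0.005 -0.0008 0"

```text
t: 6.68
tool_pos: [0.5216, 0.0386, 0.0917]
orientation: [-1.571, -0.003, 1.37]
force: [-0.7, -0.8, 0.0]
width: -0.002
```

The z force vanished at 180 mm along, so the fingertips have just cleared the notch's left wall. That agrees with the camera's centre of 189 mm. I'll centre, then press.

play_rows --pt "0 0 0 -0.0048 -0.0084 0 0" --pt "0 0 0 0 0 0 0"

```text
t: 6.92
tool_pos: [0.5141, 0.0281, 0.0902]
orientation: [-1.567, -0.0, 1.369]
force: [-0.3, -0.3, -0.5]
width: -0.001
```

play_rows --pt "0 0 0 0 0 -0.003 0" --pt "0 0 0 0 0 -0.003 0"

```text
t: 7.18
tool_pos: [0.5134, 0.0276, 0.0834]
orientation: [-1.566, 0.001, 1.368]
force: [0.3, -1.6, 0.2]
width: -0.002
```

play_rows --pt "0 0 0 0.0003 0.001 -0.002 0" --pt "0 0 0 0 0 -0.002 0"

```text
t: 7.42
tool_pos: [0.5136, 0.0289, 0.0792]
orientation: [-1.565, 0.001, 1.368]
force: [-1.5, 0.2, 6.4]
width: 0.002
```

play_rows --pt "0 0 0 0 0 -0.002 0" --pt "0 0 0 0 0 -0.002 0"

```text
t: 7.68
tool_pos: [0.5136, 0.0289, 0.0761]
orientation: [-1.566, 0.002, 1.369]
force: [-1.8, -0.9, 6.4]
width: 0.002
```

play_rows --pt "0 0 0 0 0 -0.002 0" --pt "0 0 0 0 0 -0.002 0"

```text
t: 7.92
tool_pos: [0.5136, 0.0289, 0.0739]
orientation: [-1.567, 0.002, 1.369]
force: [-5.4, 0.2, 19.0]
width: -0.0
```

The pad bottomed out at TCP z=0.0739 (expected 0.074) with the force rising to 19 N. One more hold, then I'll lift straight up and retreat.

play_rows --pt "0 0 0 0 0 -0.001 0"

```text
t: 8.05
tool_pos: [0.5136, 0.0289, 0.074]
orientation: [-1.567, 0.003, 1.37]
force: [-3.6, 0.3, 8.5]
width: 0.003
```

play_rows --pt "0 0 0 0 0 0.006 0" --pt "0 0 0 0 0 0.012 0" --pt "0 0 0 0 0 0.03 0" --pt "0 0 0 0 0 0.05 0" --pt "0 0 0 0 0 0.05 0" --pt "0 0 0 -0.03 0.04 0.03 0" --pt "0 0 0 -0.04 0.05 0 0" --pt "0 0 0 -0.04 0.05 0 0"

```text
t: 9.05
tool_pos: [0.4055, 0.1701, 0.2619]
orientation: [-1.574, -0.003, 1.362]
force: [-0.3, 0.6, 0.9]
width: -0.002
```

play_rows --pt "0 0 0 -0.04 0.05 0 0" --pt "0 0 0 -0.04 0.05 0 0" --pt "0 0 0 -0.02 0.05 0 0" --pt "0 0 0 0 0.02 0 0" --pt "0 0 0 0 0 0 0" --pt "0 0 0 0 0 0 0"

```text
t: 9.8
tool_pos: [0.3044, 0.3418, 0.2661]
orientation: [-1.579, -0.008, 1.367]
force: [-0.2, -0.9, -0.1]
width: -0.002
```

Run:
```python
from h import *
o=observe();print(o["t"],o["tool_pos"],o["force"],abs(o["dq"]).max())
a=read_camera("top")[:,:,::-1];b=read_camera("scene")[:,:,::-1]
cv2.imwrite("pics/c3.png",np.hstack([cv2.resize(a[120:260,165:305],(400,400),interpolation=2),cv2.resize(b[140:270,220:350],(400,400),interpolation=2)]))
p=cv2.imread("pics/scene0.png");
print("nut",boxes_of("collet_nut","scene")[:1],"holder",boxes_of("holder","scene")[:1],"bar",boxes_of("workpiece","scene")[:1])
```

```text
9.8 [0.3044464  0.34179366 0.26606827] [-0.15931873 -0.86729395 -0.09154786] 0.007652188792474901
nut [{'position': [188.8, 254.6], 'conf': 0.44}] holder [] bar [{'position': [218.8, 266.3], 'conf': 0.7}]
```

View pics/c3.png

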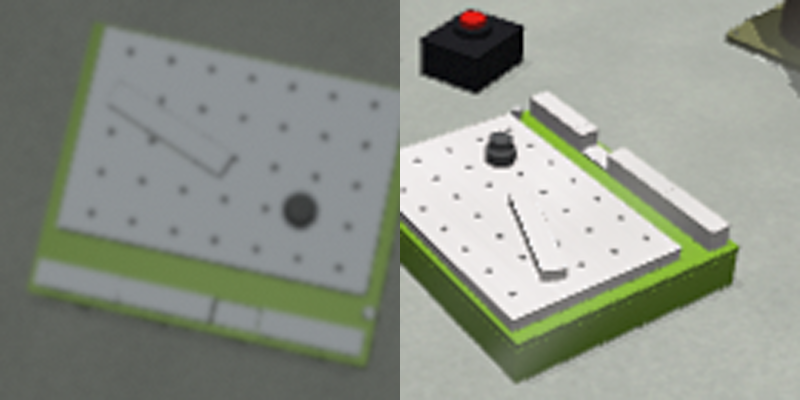

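The picture shows the notch pad sunk (at about 595,155) and the lock pin standing up behind the lip's right end (515,112). The nut and bar are in place and the arm is clear.

```bash
python3 -c "
from bench import *
print(finish_job())"
```

```text
the job is handed in; nothing more can be done
None
```

The release pad is down and the job is handed in at about t = 10 s of the 64 s allowed; no verdict was reported.

- **Touch and sweep:** The shut fingertips touched the lip's left end at about 20 N, then swept along the top at about 4–7 N. The contact force vanished about 180 mm along, as the tips cleared the notch's left wall. That matches the camera's estimate of the notch centre, about 189 mm.
- **Press:** The pad sank at about 6 N and bottomed out at TCP z = 0.0739 m, where about 0.074 m was expected. The highest force I read at the end of any move was 22 N; forces within a move were not sampled.
- **Last checks:** The last picture shows the pad down and the lock pin up. The nut and bar were within about 1.5 pixels of their first positions.
- **Not confirmed:** The network missed the tool holder in the last picture. The arm was kept well above the holder and read no contact there. I did not re-measure the stop button either, but the arm never went near it. The arm stood free at hand-in, with force readings under 1 N.

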